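# Prop the gel tank's guard open and take out the casting clamp

## Task

Raise the gel tank's guard flap by the tab on its front edge until it stands fully open, then swing the bent-rod prop stay at the tank's side fully upright so that the flap cannot fall shut. Then lift the casting clamp (the block with the tall square grip, not the plain block beside it) out of the tank and set it down upright in the drip tray, wholly inside the rim and without dropping it. Leave the flap propped open and the plain block where it is.

Things in the scene. Friction and masses are not known exactly. Their poses are not given: they have to be found in the camera images.
- tank: Gel tank: clear plastic open box fixed to the bench, 160 deep (x) by 240 wide (y) by 90 mm tall, walls 6 mm, inner floor 8 mm above the bench. Origin: centre of its underside; x points to its far (hinge) side, y to its left, z up. The flap lies on its rim; the hinge line runs along y at x = 80, z = 94 mm. The stay's pivot axis runs along x at y = 174, z = 80 mm.
- flap (a joint): Guard flap's hinge, rad: 0 shut (level), 1.53 at its stop, fully open, all but upright. See-through green panel 160 x 236 x 6 mm, 0.25 kg. Above about 1.15 it stays where left; lower, it falls shut. An ear on its left (+y) edge, 70 mm wide, 85 to 130 mm from the hinge line, rests on the upright stay; the stay swings up past it only while the flap is above about 1.36, and then keeps it from sinking below 1.34.
- flap_tab (a point): Grip point in the flap's tab: a green bar, 16 x 16 mm section, sticking out 44 mm from the middle of the flap's front edge. The point is in the bar's middle, 30 mm beyond the flap's edge, 190 mm from the hinge line. Frame turns with the flap: x towards the hinge line, y along it (tank's left), z out of the upper face; the tank's axes when shut. Pinch it across y.
- stay (a joint): Prop stay's hinge, rad: 0 level, sticking out to the tank's left (+y); 1.57 upright; stop at 1.6. Starts at 0 to 0.5; stays where left. A bent steel rod 10 mm thick: from a pivot bracket on the tank's left wall it runs out 105 mm (51 mm behind the tank's centre), then bends square and runs 69 mm towards the tank's front as a thumb piece, parallel to the pivot axis.
- stay_grip (a point): Grip point on the stay's thumb piece (round, 10 mm), 51 mm in front of the bend, 18 mm from its free end. At joint value a it lies 105 cos(a) mm to the tank's left of the pivot axis and 105 sin(a) mm above it, level with the tank's centre in x. Frame turns with the stay: x as the tank's, y away from the pivot. Pinch it from above across the tank's y: it turns between the fingers.
- clamp_mid (a point): Casting clamp, loose in the tank's left or right half: green block 46 (x) x 70 (y) x 30 mm tall with clear plates front and back and, in the middle, a white upright grip 26 x 26 x 46 mm; 76 mm tall in all, 0.15 to 0.31 kg. The point is its centre, 38 mm above its underside; the grip spans 8 mm below to 38 mm above it. z up. Pinch the grip across y.
- dam_mid (a point): The plain block in the other half of the tank, to be left alone: green, 46 (x) x 70 (y) x 34 mm tall, no grip, loose. The point is its centre, 17 mm above its underside.
- tray_in (a point): Drip tray, fixed to the bench on the robot's right: grey open tray 150 (x) x 170 (y) x 20 mm tall, walls and floor 4 mm. The point is the centre of its inner floor; x, y along its sides, z up.
Mind the look-alikes: they are no part of the job. Of the things like the part that bears tray_in, leave any that is orange; of the rest the larger one is meant.

How it is judged:
On the way, in this order (a step that is already met when the one before it is completed fails the run):
1. the guard flap is raised (above 1.25 rad) (value of joint flap above 1.25 rad), for 0.2 s.
2. the prop stay is upright (above 1.38 rad) with the flap up (value of joint stay above 1.38 rad and value of joint flap above 1.25 rad), for 0.2 s.
3. the clamp is lifted clear of the tank's rim (its centre over 110 mm up), flap and stay still up (all of step 2 and height (world z) of clamp_mid above 0.11 m), for 0.1 s.
At the end, for the whole second after the job is handed in: Flap open (above 1.25 rad), stay upright (above 1.38 rad); clamp released, at rest, upright within 6 degrees, flat on the tray's floor (centre 33 to 43 mm above it, within 70 mm of the tray's centre); plain block within 20 mm of its start (all of step 2 and horizontal distance between clamp_mid and tray_in below 0.07 m and z of clamp_mid in the frame of tray_in between 0.033 and 0.043 m and angle between clamp_mid's own z axis and vertical below 0.1 rad and linear speed of clamp below 0.02 m/s and distance of dam_mid from where it was at the start of the episode below 0.02 m); the robot touches nothing.
It fails at once if the clamp is dropped (falls free at over 0.6 m/s, about 20 mm) (linear speed of clamp above 0.6 m/s and contact force between the fingers and clamp below 0.01 N).
It fails at once if the plain block is lifted or shoved more than 30 mm (distance of dam_mid from where it was at the start of the episode above 0.03 m).
It also fails if it takes over 67 s, if anything falls off the work surface, if the arm or the gripper's body presses on something with over 40 N, if the wrist force passes 120 N, or if a joint passes its speed limit or range.

## Robot

A 6-joint arm with a two-finger parallel gripper is mounted at the origin on the work surface. World frame = base frame: x ahead of the robot, y to its left, z up, the work surface at z = 0. Lengths are in m, angles in rad, forces in N, time in s.
With the tool pointing down it reaches from about 0.375 to 0.9 m from the base axis. Payload 3.1 kg.
Tool frame: the origin (TCP) lies between the finger pads; the fingertips stand 17 mm ahead of it and the grasp point (between the pads) lies 2 mm behind it; z points along the fingers, y is the line along which they close (so a half turn about z gives the same grasp; the last joint's range is limited). The gripper opens to 85 mm and grips with 20 to 120 N. Pads are 22 mm wide; open, the fingers measure 114 mm over their backs; the gripper's body (76 mm by 85 mm) begins 54 mm behind the grasp point. The pads swing forward as they close: fully open they stand 13 mm farther back than shut.
Start: joints at [1.032, 0.527, 1.433, -0, 1.181, -0.178], TCP at [0.22, 0.585, 0.248] pointing down, gripper open.
Joint ranges: [-3.08, 3.08], [-0.75, 2.2], [0.22, 2.44], [-1.43, 4.57], [0, 2.65], [-2.85, 2.85]. Speed limits (rad/s): [2.79, 2.79, 3.14, 3.14, 3.14, 3.14].

## Interface

Orientations are given as a unit quaternion [x, y, z, w].
In Python, from station import sense, vision, order gives the robot as it stands.
- The arm moves only by the shell command python3 -m crank 'ROWS' [OPENING] [FORCE]. ROWS is JSON, a list of rows, each an object with "dp": the shift along the world's x, y, z in units of 30 mm (1.0 is 30 mm), a list of three; "angular": the turn, a rotation vector about the world's x, y, z in degrees, a list of three. In form: [{"dp": [dx, dy, dz], "angular": [ax, ay, az]}, ...]. A call has 1 to 20 rows; each row shifts and turns the commanded pose from where the row before left it; what a row does not reach is not made up. A row lasts 1/10 s, in which the tool goes at most 50 mm and 8.59 degrees, less where a joint would pass 70% of its speed; a pose out of reach is approached as far as the arm can. A call is refused whole if a number of a shift passes 1 or a number of a turn 8.59, either way. A call with a gripper value outside its range is refused whole. OPENING is the closure, from 0 (fully open) to 1 (shut), set as the call begins (- or left out, the last holds). The fingers move at their own pace and stop on an object; FORCE is the grip in N (left out, the last holds). Time passes only in rows, so rows that do not move let the fingers close. It gives the time, the measured TCP pose, the force, the opening and the grip force at its end, in the units of the state.
- sense(): the state, without advancing time (a new reading comes with each control period).
- vision.snapshot(name): name is "scene" or "top"; returns a dict with "image" (384x512x3 uint8, blue, green, red), "range_z" (384x512 float32, m along the optical axis (not along the pixel's ray), 0 where there is no reading), "mtx" (3x3 intrinsics, pixels), "dist" ([k1, k2, p1, p2, k3] as OpenCV has them; the pictures are not rectified), "pose" (4x4, takes a point from camera to world coordinates). Camera axes: x right, y down, z forward; pixel columns grow to the right and rows downward; lengths in m; the calibration is good to about 2 mm. A picture is of the moment at which its call begins.
- order.sign_off(): hands the job in; it is judged then, once.
The state is a dict: "t": time; "q": joint angles; "qd": joint speeds; "tau": joint torques, N m; "tcp_pos": TCP position; "tool_rot": TCP orientation; "force": force on the tool from outside, world axes, zero at the start; "ft_torque": the same for the moment, N m; "finger_gap": opening from 0.0 (shut) to 1.0 (fully open); "gripper_force": force on a finger pad.
Only numpy, scipy, OpenCV 4.12 (cv2) and the standard library are available. Lean on these libraries where they do the work, as an engineer would, in place of code of your own. Each camera call takes 0.05 s, during which the arm holds its last target. There are 200 camera calls.

## Working session

There is one attempt and no reset: what is moved stays moved. The work goes in short steps, Python scripts to look and compute and a shell command to move; the robot and the scene stay as the last step left them, time stands still between calls to the robot, and variables do not carry over. Pictures are saved under pics/ and viewed, at most 10 in all, crops included, and the job is handed in when it is done.

```bash
mkdir -p pics; cat > h.py <<'E'
import numpy as np, cv2
from station import sense, vision, order
def snap(n):
    s=vision.snapshot(n); return s
def pts(s):
    z=s["range_z"]; h,w=z.shape
    u,v=np.meshgrid(np.arange(w),np.arange(h))
    p=cv2.undistortPoints(np.stack([u,v],-1).reshape(-1,1,2).astype(np.float32),s["mtx"],s["dist"]).reshape(h,w,2)
    P=np.dstack([p*z[...,None],z]); T=s["pose"]
    W=P@T[:3,:3].T+T[:3,3]; W[z==0]=np.nan
    return W
def ray(s,u,v,h):
    p=cv2.undistortPoints(np.array([[[u,v]]],np.float32),s["mtx"],s["dist"])[0,0]
    d=s["pose"][:3,:3]@np.array([*p,1]); c=s["pose"][:3,3]
    return c+d*(h-c[2])/d[2]
E
python3 - <<'E'
from h import *
ims=[]
for n in("scene","top"):
    s=snap(n); ims.append(s["image"]); np.save(f"pics/{n}.npy",s,allow_pickle=True)
    print(n,s["pose"][:3,3],s["pose"][:3,2])
for n,i in zip("st",ims): cv2.imwrite(f"pics/{n}0.png",cv2.resize(i,(800,600)))
print(sense())
E
```

```text
scene [1.33224747 0.36391022 1.26560759] [-0.49398466 -0.32896514 -0.80483607]
top [ 0.38183091 -0.13953838  1.38963077] [ 0.15096423  0.0069082  -0.98851509]
{'t': 0.1, 'q': array([ 1.03250496e+00,  5.28417003e-01,  1.43377724e+00,  1.17256768e-05,
        1.18140295e+00, -1.78511329e-01]), 'qd': array([-0.00092511,  0.00076396, -0.0044636 ,  0.00021667,  0.00250803,
        0.00011508]), 'tau': array([-1.12229995e-03, -4.43306315e+01, -1.78586072e+01, -3.66707227e-04,
        3.87115622e-03,  6.99852336e-06]), 'tcp_pos': array([0.21969957, 0.58445813, 0.24740355]), 'tool_rot': array([ 1.78923473e-01,  9.83862483e-01, -9.36682761e-04, -3.56651091e-04]), 'force': array([ 0.58539485, -0.17904656,  0.06321693]), 'ft_torque': array([-0.02176863,  0.01104565,  0.03533769]), 'gripper_force': 0.0, 'finger_gap': 0.9992820540133867}
```

View pics/s0.png

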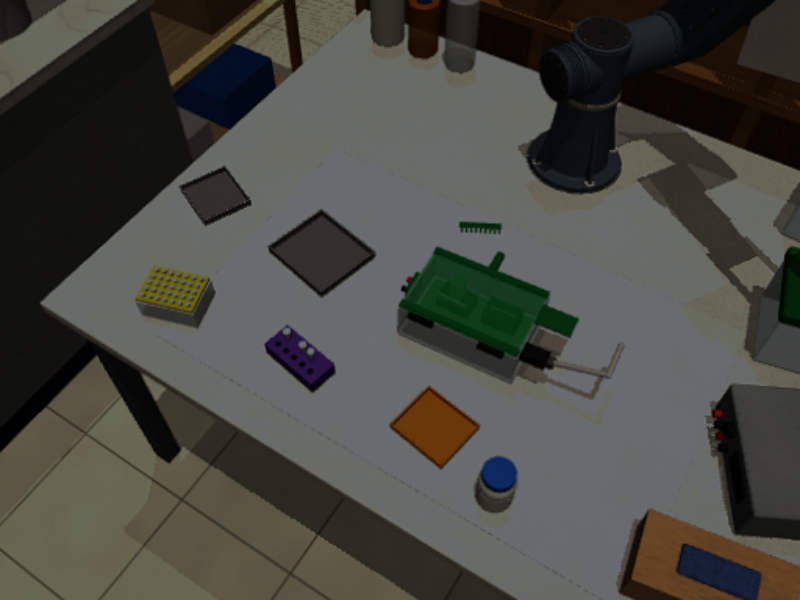

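View pics/t0.png

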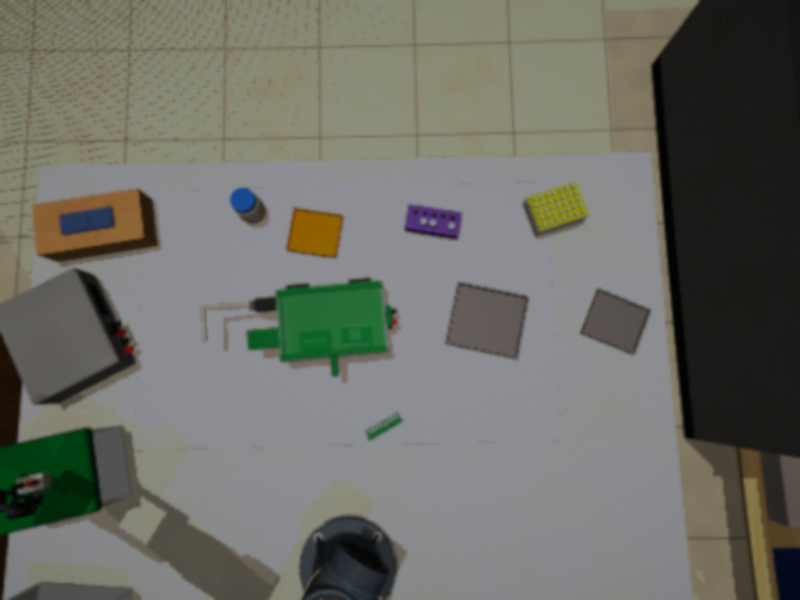

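The scene view shows the green flap at (475,290) with its tab at (497,262) and the stay at (590,365). In the top view the tab is at (335,365), the large grey tray at (487,320), and the stay runs from (262,305) to (205,338).

```bash
python3 - <<'E'
from h import *
s=np.load("pics/top.npy",allow_pickle=True).item()
W=pts(s); im=s["image"]; hsv=cv2.cvtColor(im,cv2.COLOR_BGR2HSV)
g=((hsv[...,0]>45)&(hsv[...,0]<80)&(hsv[...,1]>140)).astype(np.uint8)
g[:, :150]=0; g[245:]=0
k=cv2.morphologyEx(g,cv2.MORPH_OPEN,np.ones((17,17)))
c=max(cv2.findContours(k,0,2)[0],key=cv2.contourArea)
r=cv2.minAreaRect(c); b=cv2.boxPoints(r); print("flap box",[(ray(s,*p,0.097)).round(4).tolist() for p in b], ray(s,*r[0],0.097))
# tab
ys,xs=np.nonzero(g&(np.arange(384)[:,None]>232).astype(np.uint8)); 
print("tab",[(y,ray(s,xs[ys==y].mean(),y,0.097).round(4).tolist(),(ys==y).sum()) for y in sorted(set(ys))])
m=((W[...,2]>0.085)&(W[...,2]<0.13))
# tray: gray-brown inner
roi=np.zeros(im.shape[:2],np.uint8); roi[170:240,275:350]=1
t=(roi>0)&(hsv[...,2]<165); 
c=max(cv2.findContours(t.astype(np.uint8),0,2)[0],key=cv2.contourArea); r=cv2.minAreaRect(c)
print("tray",ray(s,*r[0],0.02),[(ray(s,*p,0.02)).round(4).tolist() for p in cv2.boxPoints(r)])
# stay
roi=np.zeros(im.shape[:2],bool); roi[185:222,122:160]=1
q=W[roi&(W[...,2]>0.03)]; print("stay",len(q)); print(q[::8].round(3))
print("flap z",np.nanmedian(W[205,185:240,2]),W[240,214],W[235,214])
E
```

```text
flap box [[0.6111, 0.1332, 0.097], [0.6231, -0.0796, 0.097], [0.4663, -0.0893, 0.097], [0.4548, 0.1197, 0.097]] [0.53808851 0.02110347 0.097     ]
tab [(np.int64(233), [0.4403, 0.0208, 0.097], np.int64(2)), (np.int64(234), [0.4368, 0.0191, 0.097], np.int64(3)), (np.int64(235), [0.4334, 0.0191, 0.097], np.int64(3)), (np.int64(236), [0.4301, 0.0191, 0.097], np.int64(3)), (np.int64(237), [0.4267, 0.0191, 0.097], np.int64(3)), (np.int64(238), [0.4233, 0.0191, 0.097], np.int64(3)), (np.int64(239), [0.4199, 0.0191, 0.097], np.int64(3))]
tray [ 0.53968746 -0.32909979  0.02      ] [[0.6709, -0.1979, 0.02], [0.6647, -0.4702, 0.02], [0.4127, -0.4558, 0.02], [0.4177, -0.191, 0.02]]
stay 173
[[0.587 0.211 0.089]
 [0.581 0.226 0.085]
 [0.575 0.297 0.11 ]
 [0.575 0.271 0.108]
 [0.576 0.247 0.095]
 [0.576 0.221 0.09 ]
 [0.571 0.292 0.116]
 [0.571 0.267 0.11 ]
 [0.572 0.243 0.098]
 [0.573 0.218 0.089]
 [0.569 0.291 0.107]
 [0.569 0.265 0.103]
 [0.56  0.304 0.119]
 [0.553 0.297 0.119]
 [0.543 0.297 0.118]
 [0.533 0.3   0.118]
 [0.523 0.302 0.12 ]
 [0.517 0.305 0.111]
 [0.513 0.212 0.095]
 [0.506 0.3   0.116]
 [0.502 0.207 0.097]
 [0.492 0.208 0.095]]
flap z 0.09754678000834627 [0.41643557 0.01845704 0.10218376] [0.4332085  0.01832926 0.10299277]
```

```bash
python3 - <<'E'
from h import *
for n in ("top","scene"):
    s=np.load(f"pics/{n}.npy",allow_pickle=True).item()
    W=pts(s); im=s["image"]; hsv=cv2.cvtColor(im,cv2.COLOR_BGR2HSV)
    g=(hsv[...,0]>45)&(hsv[...,0]<80)&(hsv[...,1]>100)
    with np.errstate(invalid='ignore'):
        m=g&(abs(W[...,2]-.1)<.012)&(abs(W[...,0]-.53)<.2)&(abs(W[...,1]-.02)<.25)
        P=W[m]
        main=P[(P[:,1]<.128)&(P[:,0]>.452)]
        r=cv2.minAreaRect(main[:,:2].astype(np.float32)); print(n,"flap",r,len(main))
        tb=P[(P[:,0]<.445)&(abs(P[:,1]-.02)<.04)]; print(" tab",tb[:,:2].min(0),tb[:,:2].max(0),np.median(tb,0))
        st=(W[...,2]>.07)&(W[...,1]>.27)&(W[...,1]<.34)&(abs(W[...,0]-.53)<.07)&~g
        print(" thumb",W[st].min(0),W[st].max(0),np.median(W[st],0),st.sum())
    if n=="top":
        gr=cv2.cvtColor(im,cv2.COLOR_BGR2GRAY); roi=gr[165:245,270:355]
        th,t=cv2.threshold(roi,0,255,cv2.THRESH_BINARY_INV+cv2.THRESH_OTSU); print(th)
        c=max(cv2.findContours(t,0,2,offset=(270,165))[0],key=cv2.contourArea); r=cv2.minAreaRect(c); print(r)
        print("tray",ray(s,*r[0],0.01),[(ray(s,*p,0.01)).round(3).tolist() for p in cv2.boxPoints(r)])
E
```

```text
top flap ((0.5369572639465332, 0.022274024784564972), (0.16762997210025787, 0.22061587870121002), 3.622199296951294) 2851
 tab [0.41975142 0.01475962] [0.44348613 0.02620629] [0.43330191 0.01879453 0.10126558]
 thumb [0.49919391 0.27078676 0.10552193] [0.57520017 0.30542551 0.12433531] [0.55328029 0.29839542 0.11651629] 93
116.0
((311.4999694824219, 204.5), (48.24456787109375, 41.96884536743164), 11.309932708740234)
tray [ 0.54087805 -0.32865512  0.01      ] [[0.485, -0.225, 0.01], [0.637, -0.26, 0.01], [0.598, -0.433, 0.01], [0.447, -0.395, 0.01]]
scene flap ((0.5394374132156372, 0.018315516412258148), (0.17135709524154663, 0.2239494025707245), 1.9950135946273804) 3409
 tab [0.41914522 0.0129184 ] [0.44327874 0.02768671] [0.43269847 0.02020391 0.10055742]
 thumb [0.49970572 0.27042852 0.10019968] [0.57914418 0.30709597 0.121682  ] [0.55710573 0.29876971 0.11423623] 135
```

```bash
cat >> h.py <<'E'
from scipy.spatial.transform import Rotation as R
def togo(p,yaw):
    "p: TCP target; yaw deg of tool y vs world y; prints remaining in 30 mm units and deg rotvec"
    s=sense(); r=R.from_quat(s["tool_rot"]); c,n=np.cos(np.radians(yaw)),np.sin(np.radians(yaw))
    y=np.array([-n,c,0]); z=np.array([0,0,-1.]); x=np.cross(y,z)
    g=R.from_matrix(np.column_stack([x,y,z]))
    print("t",round(s["t"],2),"togo",((np.array(p)-s["tcp_pos"])/.03).round(2),"rot",np.degrees((g*r.inv()).as_rotvec()).round(1),"gap",round(s["finger_gap"],2),"F",s["force"].round(1))
def loc(x,y,z,c=(.538,.025),yaw=3.3):
    a=np.radians(yaw); return np.array([c[0]+x*np.cos(a)-y*np.sin(a),c[1]+x*np.sin(a)+y*np.cos(a),z])
E
python3 -m crank '[{"dp":[0.36,-1,0],"angular":[0,0,1.3]},{"dp":[0.36,-1,0],"angular":[0,0,1.3]},{"dp":[0.36,-1,0],"angular":[0,0,1.3]},{"dp":[0.36,-1,0],"angular":[0,0,1.3]},{"dp":[0.36,-1,0],"angular":[0,0,1.3]},{"dp":[0.36,-1,0],"angular":[0,0,1.3]},{"dp":[0.36,-1,0],"angular":[0,0,1.3]},{"dp":[0.36,-1,0],"angular":[0,0,1.3]},{"dp":[0.36,-1,0],"angular":[0,0,1.3]},{"dp":[0.36,-1,0],"angular":[0,0,1.3]},{"dp":[0.36,-1,0],"angular":[0,0,1.3]},{"dp":[0.36,-1,0],"angular":[0,0,1.3]},{"dp":[0.36,-1,0],"angular":[0,0,1.3]},{"dp":[0.36,-1,0],"angular":[0,0,1.3]},{"dp":[0.36,-1,0],"angular":[0,0,1.3]},{"dp":[0.36,-1,0],"angular":[0,0,1.3]},{"dp":[0.36,-1,0],"angular":[0,0,1.3]},{"dp":[0.36,-1,0],"angular":[0,0,1.3]},{"dp":[0.36,-0.9,0],"angular":[0,0,0.6]},{"dp":[0,0,0],"angular":[0,0,0]}]' 0
python3 -c "
from h import *; togo([.428,.0193,.092],3.3)"
```

```text
t: 2.1
tcp_pos: [0.4272, 0.0151, 0.2484]
tool_rot: [-0.028, 1.0, -0.001, 0.001]
force: [-0.6, -0.3, -1.1]
finger_gap: 1.0
gripper_force: 0.0
t 2.1 togo [ 0.03  0.14 -5.21] rot [0.1 0.1 0.1] gap 1.0 F [-0.6 -0.3 -1.1]
```

```bash
python3 -m crank '[{"dp":[0,0.14,-0.8],"angular":[0,0,0]},{"dp":[0,0,-0.9],"angular":[0,0,0]},{"dp":[0,0,-0.9],"angular":[0,0,0]},{"dp":[0,0,-0.9],"angular":[0,0,0]},{"dp":[0,0,-0.9],"angular":[0,0,0]},{"dp":[0,0,-0.8],"angular":[0,0,0]},{"dp":[0,0,0],"angular":[0,0,0]}]' 0
python3 -m crank '[{"dp":[0,0,0],"angular":[0,0,0]},{"dp":[0,0,0],"angular":[0,0,0]},{"dp":[0,0,0],"angular":[0,0,0]},{"dp":[0,0,0],"angular":[0,0,0]},{"dp":[0,0,0],"angular":[0,0,0]},{"dp":[0,0,0],"angular":[0,0,0]},{"dp":[0,0,0],"angular":[0,0,0]},{"dp":[0,0,0],"angular":[0,0,0]},{"dp":[0,0,0],"angular":[0,0,0]},{"dp":[0,0,0],"angular":[0,0,0]}]' 1 25
python3 - <<'E'
from h import *
togo([.428,.0193,.092],3.3)
# arc deltas, tcp = grasp; start angle0
th=np.linspace(0,1.53,21); a=np.radians(3.3)
h=.19*(1-np.cos(th)); z=.19*np.sin(th)
d=np.diff(np.c_[h*np.cos(a),h*np.sin(a),z],axis=0)/.03
print(d.round(2).tolist())
E
```

```text
t: 2.8
tcp_pos: [0.423, 0.0231, 0.0901]
tool_rot: [-0.03, 1.0, 0.001, -0.003]
force: [-0.3, 0.4, 0.6]
finger_gap: 1.0
gripper_force: 0.0
t: 3.8
tcp_pos: [0.426, 0.0183, 0.0935]
tool_rot: [-0.032, 0.999, -0.003, 0.001]
force: [-4.8, -24.5, 7.6]
finger_gap: 0.182
gripper_force: 29.9
t 3.8 togo [ 0.07  0.03 -0.05] rot [ 0.3  0.1 -0.4] gap 0.18 F [ -4.8 -24.5   7.6]
[[0.02, 0.0, 0.48], [0.06, 0.0, 0.48], [0.09, 0.01, 0.48], [0.13, 0.01, 0.47], [0.16, 0.01, 0.46], [0.2, 0.01, 0.44], [0.23, 0.01, 0.43], [0.26, 0.02, 0.41], [0.29, 0.02, 0.39], [0.32, 0.02, 0.36], [0.35, 0.02, 0.34], [0.37, 0.02, 0.31], [0.4, 0.02, 0.28], [0.42, 0.02, 0.25], [0.43, 0.02, 0.22], [0.45, 0.03, 0.18], [0.46, 0.03, 0.15], [0.47, 0.03, 0.11], [0.48, 0.03, 0.08], [0.48, 0.03, 0.04]]
```

```bash
python3 -m crank '[{"dp":[0,-0.1,0],"angular":[0,0,0]},{"dp":[0.02,0,0.48],"angular":[0,0,0]},{"dp":[0.06,0,0.48],"angular":[0,0,0]},{"dp":[0.09,0.01,0.48],"angular":[0,0,0]},{"dp":[0.13,0.01,0.47],"angular":[0,0,0]},{"dp":[0,0,0],"angular":[0,0,0]}]'
python3 -c "
from h import *; s=snap('top'); cv2.imwrite('pics/a.png',s['image'])
togo(loc(.08-.19*np.cos(.306),0,.092+.19*np.sin(.306)),3.3)"
```

```text
t: 4.4
tcp_pos: [0.4353, 0.0184, 0.1514]
tool_rot: [-0.031, 1.0, -0.002, 0.002]
force: [0.3, -5.8, -0.8]
finger_gap: 0.181
gripper_force: 28.8
t 4.45 togo [ 0.06  0.02 -0.06] rot [ 0.2  0.2 -0.2] gap 0.18 F [ 0.3 -5.8 -0.3]
```

Going well; continue the arc.

```bash
python3 -m crank '[{"dp":[0.16,0,0.46],"angular":[0,0,0]},{"dp":[0.2,0,0.44],"angular":[0,0,0]},{"dp":[0.23,0,0.43],"angular":[0,0,0]},{"dp":[0.26,0.01,0.41],"angular":[0,0,0]},{"dp":[0.29,0.02,0.39],"angular":[0,0,0]},{"dp":[0.32,0.02,0.36],"angular":[0,0,0]},{"dp":[0.35,0.02,0.34],"angular":[0,0,0]},{"dp":[0.37,0.02,0.31],"angular":[0,0,0]},{"dp":[0,0,0],"angular":[0,0,0]}]'
python3 -m crank '[{"dp":[0.4,0.02,0.28],"angular":[0,0,0]},{"dp":[0.42,0.02,0.25],"angular":[0,0,0]},{"dp":[0.43,0.02,0.22],"angular":[0,0,0]},{"dp":[0.45,0.03,0.18],"angular":[0,0,0]},{"dp":[0.46,0.03,0.15],"angular":[0,0,0]},{"dp":[0.47,0.03,0.11],"angular":[0,0,0]},{"dp":[0.48,0.03,0.08],"angular":[0,0,0]},{"dp":[0,0,0],"angular":[0,0,0]},{"dp":[0,0,0],"angular":[0,0,0]}]'
python3 -c "
from h import *; togo(loc(.08-.19*np.cos(1.53),0,.092+.19*np.sin(1.53)),3.3)"
```

```text
t: 5.35
tcp_pos: [0.4993, 0.0229, 0.2448]
tool_rot: [-0.03, 1.0, 0.0, -0.0]
force: [-2.3, 0.2, 1.8]
finger_gap: 0.184
gripper_force: 28.7
t: 6.25
tcp_pos: [0.5928, 0.0293, 0.2824]
tool_rot: [-0.03, 1.0, 0.001, 0.001]
force: [-1.6, 5.3, 4.7]
finger_gap: 0.179
gripper_force: 29.9
t 6.25 togo [ 0.58 -0.01 -0.02] rot [-0.2  0.1 -0.1] gap 0.18 F [-1.6  5.3  4.7]
```

```bash
python3 -m crank '[{"dp":[0.3,0,0],"angular":[0,0,0]},{"dp":[0.3,0,0],"angular":[0,0,0]},{"dp":[0,0,0],"angular":[0,0,0]},{"dp":[0,0,0],"angular":[0,0,0]}]'
python3 -m crank '[{"dp":[0.1,0,0],"angular":[0,0,0]},{"dp":[0,0,0],"angular":[0,0,0]}]'
python3 -c "
from h import *; togo(loc(.08-.19*np.cos(1.53),0,.092+.19*np.sin(1.53)),3.3)"
```

```text
t: 6.65
tcp_pos: [0.6109, 0.0305, 0.2835]
tool_rot: [-0.03, 1.0, 0.002, 0.001]
force: [-1.3, 8.3, 8.6]
finger_gap: 0.184
gripper_force: 31.1
t: 6.85
tcp_pos: [0.6134, 0.0307, 0.2835]
tool_rot: [-0.03, 1.0, 0.002, 0.001]
force: [-2.7, 8.5, 9.6]
finger_gap: 0.178
gripper_force: 31.3
t 6.85 togo [-0.11 -0.05 -0.06] rot [-0.3  0.1 -0.1] gap 0.18 F [-2.7  8.5  9.6]
```

```bash
python3 -m crank '[{"dp":[0.1,0,0],"angular":[0,0,0]},{"dp":[0.1,0,0],"angular":[0,0,0]},{"dp":[0,0,0],"angular":[0,0,0]}]'
python3 -m crank '[{"dp":[0,0,0],"angular":[0,0,0]},{"dp":[0,0,0],"angular":[0,0,0]},{"dp":[0,0,0],"angular":[0,0,0]},{"dp":[0,0,0],"angular":[0,0,0]},{"dp":[0,0,0],"angular":[0,0,0]}]' 0
python3 -m crank '[{"dp":[0,0,0.5],"angular":[0,0,0]},{"dp":[0,0,0.8],"angular":[0,0,0]},{"dp":[0,0,0.8],"angular":[0,0,0]},{"dp":[-0.5,0.5,0.4],"angular":[0,0,0]},{"dp":[-0.8,0.8,0],"angular":[0,0,0]},{"dp":[-0.8,1,0],"angular":[0,0,0]},{"dp":[-0.5,1,0],"angular":[0,0,0]},{"dp":[0,1,0],"angular":[0,0,0]},{"dp":[0,1,0],"angular":[0,0,0]},{"dp":[0,1,0],"angular":[0,0,0]},{"dp":[0,1,0],"angular":[0,0,0]},{"dp":[0,1,0],"angular":[0,0,0]},{"dp":[0,0,0],"angular":[0,0,0]}]'
python3 - <<'E'
from h import *
s=snap('top'); t=snap('scene'); np.save("pics/t2.npy",s,allow_pickle=True); np.save("pics/s2.npy",t,allow_pickle=True)
cv2.imwrite('pics/b.png',np.hstack([cv2.resize(s['image'][130:290,100:300],(400,320)),cv2.resize(t['image'][90:290,200:450],(400,320))]))
togo(loc(0,.274,.11),3.3)
E
```

```text
t: 7.15
tcp_pos: [0.6174, 0.0309, 0.2834]
tool_rot: [-0.03, 1.0, 0.003, -0.002]
force: [-6.9, 9.3, 13.1]
finger_gap: 0.182
gripper_force: 31.7
t: 7.65
tcp_pos: [0.62, 0.0274, 0.2816]
tool_rot: [-0.029, 1.0, -0.0, -0.0]
force: [-0.2, -0.8, 0.4]
finger_gap: 0.996
gripper_force: 0.0
t: 8.95
tcp_pos: [0.5417, 0.28, 0.3566]
tool_rot: [-0.031, 1.0, 0.001, 0.0]
force: [-0.6, -0.4, 0.3]
finger_gap: 1.001
gripper_force: 0.0
t 9.05 togo [-0.65  0.72 -8.22] rot [ 0.1 -0.  -0.2] gap 1.0 F [-0.7  1.  -0.1]
```

View pics/b.png

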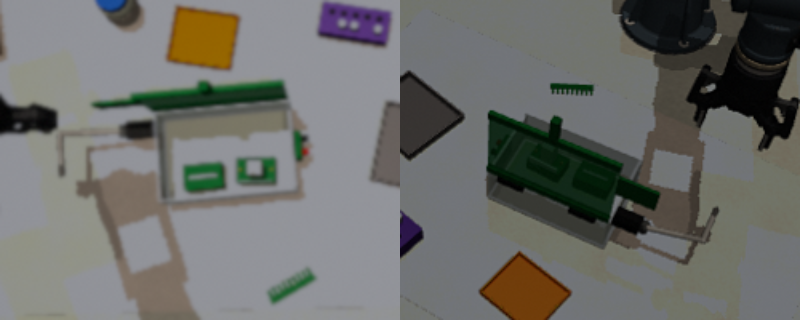

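The flap stands open (top crop, edge-on at (205,92)). The dam is at (205,177), the clamp with its white grip is at (257,168) in the right half, and the thumb piece is at (62,155). Next is the stay.

```bash
python3 -m crank '[{"dp":[-0.35,0.35,-0.2],"angular":[0,0,0]},{"dp":[-0.3,0.32,-0.8],"angular":[0,0,0]},{"dp":[0,0,-1],"angular":[0,0,0]},{"dp":[0,0,-1],"angular":[0,0,0]},{"dp":[0,0,-1],"angular":[0,0,0]},{"dp":[0,0,-1],"angular":[0,0,0]},{"dp":[0,0,-1],"angular":[0,0,0]},{"dp":[0,0,-1],"angular":[0,0,0]},{"dp":[0,0,-0.8],"angular":[0,0,0]},{"dp":[0,0,-0.5],"angular":[0,0,0]},{"dp":[0,0,0],"angular":[0,0,0]}]'
python3 -m crank '[{"dp":[0,0,0],"angular":[0,0,0]},{"dp":[0,0,0],"angular":[0,0,0]},{"dp":[0,0,0],"angular":[0,0,0]},{"dp":[0,0,0],"angular":[0,0,0]},{"dp":[0,0,0],"angular":[0,0,0]},{"dp":[0,0,0],"angular":[0,0,0]},{"dp":[0,0,0],"angular":[0,0,0]},{"dp":[0,0,0],"angular":[0,0,0]},{"dp":[0,0,0],"angular":[0,0,0]},{"dp":[0,0,0],"angular":[0,0,0]}]' 1 20
python3 - <<'E'
from h import *
togo(loc(0,.274,.108),3.3)
p=np.array(sense()["tcp_pos"]); l=R.from_euler('z',-3.3,degrees=True).apply(p-[.538,.025,0]); print(l)
a0=np.arctan2(l[2]+.002-.08,l[1]-.174); print(a0)
th=np.linspace(a0,1.57,20)
v=np.c_[0*th,.105*np.cos(th),.105*np.sin(th)]
print((R.from_euler('z',3.3,degrees=True).apply(np.diff(v,axis=0))/.03).round(2).tolist())
E
```

```text
t: 10.15
tcp_pos: [0.5201, 0.2957, 0.1055]
tool_rot: [-0.029, 1.0, -0.001, -0.003]
force: [0.4, -0.4, -0.3]
finger_gap: 1.001
gripper_force: 0.0
t: 11.15
tcp_pos: [0.5226, 0.2987, 0.1087]
tool_rot: [-0.029, 1.0, 0.001, 0.001]
force: [-1.2, 5.8, 2.5]
finger_gap: 0.105
gripper_force: 21.4
t 11.15 togo [-0.01 -0.01 -0.02] rot [-0.2  0.1 -0.1] gap 0.11 F [-1.2  5.8  2.5]
[0.00040106 0.27412791 0.10866176]
0.29715878557246916
[[0.0, -0.08, 0.22], [0.01, -0.09, 0.22], [0.01, -0.1, 0.21], [0.01, -0.12, 0.2], [0.01, -0.13, 0.19], [0.01, -0.14, 0.18], [0.01, -0.16, 0.17], [0.01, -0.17, 0.16], [0.01, -0.18, 0.15], [0.01, -0.19, 0.14], [0.01, -0.2, 0.13], [0.01, -0.21, 0.11], [0.01, -0.21, 0.1], [0.01, -0.22, 0.08], [0.01, -0.22, 0.07], [0.01, -0.23, 0.05], [0.01, -0.23, 0.04], [0.01, -0.23, 0.02], [0.01, -0.23, 0.01]]
```

```bash
python3 -m crank '[{"dp":[0,-0.08,0.22],"angular":[0,0,0]},{"dp":[0,-0.09,0.22],"angular":[0,0,0]},{"dp":[0,-0.1,0.21],"angular":[0,0,0]},{"dp":[0.01,-0.12,0.2],"angular":[0,0,0]},{"dp":[0.01,-0.13,0.19],"angular":[0,0,0]},{"dp":[0.01,-0.14,0.18],"angular":[0,0,0]},{"dp":[0.01,-0.16,0.17],"angular":[0,0,0]},{"dp":[0.01,-0.17,0.16],"angular":[0,0,0]},{"dp":[0.01,-0.18,0.15],"angular":[0,0,0]},{"dp":[0.01,-0.19,0.14],"angular":[0,0,0]},{"dp":[0,0,0],"angular":[0,0,0]}]'
python3 -m crank '[{"dp":[0.01,-0.2,0.13],"angular":[0,0,0]},{"dp":[0.01,-0.21,0.11],"angular":[0,0,0]},{"dp":[0.01,-0.21,0.1],"angular":[0,0,0]},{"dp":[0.01,-0.22,0.08],"angular":[0,0,0]},{"dp":[0.01,-0.22,0.07],"angular":[0,0,0]},{"dp":[0.01,-0.23,0.05],"angular":[0,0,0]},{"dp":[0.01,-0.23,0.04],"angular":[0,0,0]},{"dp":[0.01,-0.23,0.02],"angular":[0,0,0]},{"dp":[0.01,-0.23,0.01],"angular":[0,0,0]},{"dp":[0,0,0],"angular":[0,0,0]},{"dp":[0,0,0],"angular":[0,0,0]}]'
python3 -c "
from h import *; togo(loc(0,.174,.183),3.3)"
```

```text
t: 12.25
tcp_pos: [0.5255, 0.2575, 0.1656]
tool_rot: [-0.029, 1.0, 0.002, 0.002]
force: [-2.1, 6.1, 8.6]
finger_gap: 0.108
gripper_force: 20.8
t: 13.35
tcp_pos: [0.5293, 0.1963, 0.1821]
tool_rot: [-0.029, 1.0, 0.0, 0.002]
force: [5.2, 2.9, 4.1]
finger_gap: 0.107
gripper_force: 20.8
t 13.35 togo [-0.04  0.08  0.03] rot [-0.   0.3 -0. ] gap 0.11 F [5.2 2.9 4.1]
```

```bash
python3 -m crank '[{"dp":[0,0,0],"angular":[0,0,0]},{"dp":[0,0,0],"angular":[0,0,0]},{"dp":[0,0,0],"angular":[0,0,0]},{"dp":[0,0,0],"angular":[0,0,0]},{"dp":[0,0,0],"angular":[0,0,0]}]' 0
python3 -m crank '[{"dp":[0,0,0.6],"angular":[0,0,0]},{"dp":[0,0,1],"angular":[0,0,0]},{"dp":[0,0,1],"angular":[0,0,0]},{"dp":[0,0,1],"angular":[0,0,0]},{"dp":[-0.5,0,0.5],"angular":[0,0,0]},{"dp":[-1,0,0],"angular":[0,0,0]},{"dp":[-1,0,0],"angular":[0,0,0]},{"dp":[0,0,0],"angular":[0,0,0]}]'
python3 - <<'E'
from h import *
t=snap('scene'); s=snap('top')
cv2.imwrite('pics/c.png',np.hstack([cv2.resize(s['image'][130:290,100:300],(400,320)),cv2.resize(t['image'][90:290,200:450],(400,320))]))
W=pts(t)
with np.errstate(invalid='ignore'):
    m=(abs(W[...,0]-.53)<.07)&(abs(W[...,1]-.2)<.03)&(W[...,2]>.14)&(W[...,2]<.22)
print("stay pts",m.sum(),np.median(W[m],0) if m.any() else 0)
s=np.load("pics/t2.npy",allow_pickle=True).item(); W=pts(s); im=s["image"]; hsv=cv2.cvtColor(im,cv2.COLOR_BGR2HSV)
roi=np.zeros(im.shape[:2],bool); roi[202:226,216:242]=1
with np.errstate(invalid='ignore'): top=roi&(W[...,2]>.072)&(W[...,2]<.1)
print("grip top",top.sum(),W[top].mean(0),W[top].min(0),W[top].max(0))
w=(roi&(hsv[...,1]<40)&(hsv[...,2]>150)).astype(np.uint8); print(w[202:226,216:242])
g=(roi&(hsv[...,0]>45)&(hsv[...,0]<80)&(hsv[...,1]>90))
P=W[g]; print("block z",np.nanmedian(P[:,2])); v,u=np.nonzero(g)
r=cv2.minAreaRect(np.c_[u,v].astype(np.float32)); print(r,ray(s,*r[0],.038),[ray(s,*q,.038).round(3).tolist() for q in cv2.boxPoints(r)])
E
```

```text
t: 13.85
tcp_pos: [0.5267, 0.1966, 0.181]
tool_rot: [-0.03, 1.0, -0.0, -0.001]
force: [0.1, 0.8, 0.5]
finger_gap: 0.94
gripper_force: 0.0
t: 14.65
tcp_pos: [0.4475, 0.1967, 0.3041]
tool_rot: [-0.03, 1.0, -0.0, -0.003]
force: [-0.7, -0.4, -0.8]
finger_gap: 0.999
gripper_force: 0.0
stay pts 81 [0.54479736 0.19899573 0.18795213]
grip top 83 [ 0.49299057 -0.03194797  0.08574687] [ 0.4660598  -0.07288343  0.07345857] [ 0.5194645  -0.00368618  0.09420607]
[[1 1 1 1 1 1 1 1 1 1 1 1 1 1 1 1 1 1 1 1 1 1 1 1 1 1]
 [1 1 1 1 1 1 1 1 1 1 1 1 1 1 1 1 1 1 1 1 1 1 1 1 1 1]
 [1 1 1 1 1 1 1 1 1 1 1 1 1 1 1 1 1 1 1 1 1 1 1 1 1 1]
 [1 1 1 1 1 1 1 1 1 1 1 1 1 1 1 1 1 1 1 1 1 1 1 1 1 1]
 [1 1 1 1 1 1 1 1 1 1 1 1 1 1 1 1 1 1 1 1 1 1 1 1 1 1]
 [1 1 1 0 0 0 0 0 0 0 0 0 0 0 0 0 0 0 0 0 0 0 1 1 1 1]
 [1 0 0 0 0 0 0 0 0 0 0 0 0 0 0 0 0 0 0 0 0 0 0 1 1 1]
 [1 0 0 0 0 0 0 0 0 0 0 0 0 0 0 0 0 0 0 0 0 0 0 0 1 1]
 [1 0 0 0 0 0 0 0 0 0 0 0 0 0 0 0 0 0 0 0 0 0 0 0 1 1]
 [0 0 0 0 0 0 0 0 0 0 0 0 0 0 0 0 0 0 0 0 0 0 0 0 1 1]
 [0 0 0 0 0 0 0 0 0 1 1 1 1 0 0 0 0 0 0 0 0 0 0 0 1 1]
 [0 0 0 0 0 0 0 0 0 1 1 1 1 0 0 0 0 0 0 0
[... 173 characters left out ...]
 1 1]
 [0 0 0 0 0 0 0 0 0 0 0 0 0 0 0 0 0 0 0 0 0 0 0 0 1 1]
 [0 0 0 0 0 0 0 0 0 0 0 0 0 0 0 0 0 0 0 0 0 0 0 0 1 1]
 [0 0 0 0 0 0 0 0 0 0 0 0 0 0 0 0 0 0 0 0 0 0 0 0 1 1]
 [1 0 0 0 0 0 0 0 0 0 0 0 0 0 0 0 0 0 0 0 0 0 0 0 1 1]
 [1 0 0 0 0 0 0 0 0 0 0 0 0 0 0 0 0 0 0 0 0 0 0 0 1 1]
 [1 1 0 0 0 0 0 0 0 0 0 0 0 0 0 0 0 0 0 0 0 0 0 0 1 1]
 [1 1 1 0 0 0 0 0 0 0 0 0 0 0 0 0 0 0 0 0 0 0 0 1 1 1]
 [1 1 1 1 1 1 1 1 1 1 1 0 0 1 1 0 1 0 0 0 0 0 0 0 0 0]
 [1 1 1 1 1 1 1 1 1 1 0 0 0 0 0 0 0 0 0 0 0 0 0 0 0 0]]
block z 0.038127253241668324
((228.0, 214.5), (11.0, 18.0), 90.0) [ 0.50786217 -0.02411134  0.038     ] [[0.528, 0.008, 0.038], [0.527, -0.057, 0.038], [0.487, -0.056, 0.038], [0.489, 0.008, 0.038]]
```

View pics/c.png

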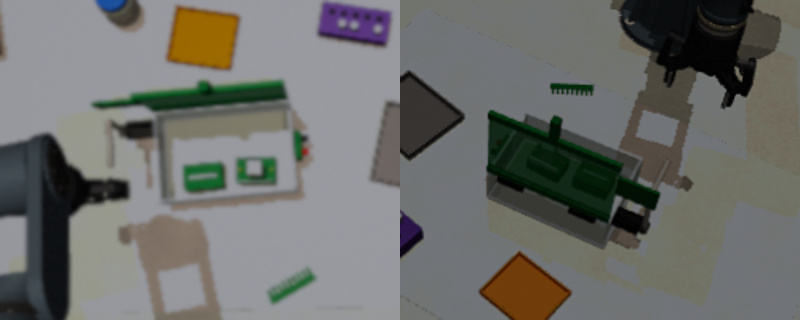

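```bash
python3 - <<'E'
from h import *
s=np.load("pics/t2.npy",allow_pickle=True).item(); W=pts(s)
print((W[207:222,219:238,2]*1000).round().astype(int))
for u in(226.5,227.5):
  for v in (212.5,213.5): print(u,v,ray(s,u,v,.084))
g=loc(0,0,0); R_=R.from_euler('z',-3.3,degrees=True); print(R_.apply(ray(s,227,213.2,.084)-g),R_.apply(ray(s,228,214.5,.038)-g))
cv2.imwrite('pics/d.png',cv2.resize(s['image'][200:228,190:246],(800,400),interpolation=cv2.INTER_NEAREST))
E
```

```text
[[                  10                    4                    7
                     8                    6                   11
                     4                    9                    7
                     4                   10                    9
                    12                    3                    8
                    14                   10                   10
                    10]
 [                   6                   51                   51
                    49                   56                   45
                    49                   50                   50
                    52                   55                   47
                    53                   51                   48
                    51                   53                   52
                    37]
 [                  37                   36                   36
                    43                   41                   33
                    33                   36                   35
                    38                   39                   39
            
[... 4746 characters left out ...]
            28
                    26                   21                   18
                    20                   18                   20
                    15                   17                   13
                    17                   12                   15
                    13                   13                    8
                    16]]
226.5 212.5 [ 0.51064055 -0.02288857  0.084     ]
226.5 213.5 [ 0.50716073 -0.02286271  0.084     ]
227.5 212.5 [ 0.5105665  -0.02635993  0.084     ]
227.5 213.5 [ 0.50708674 -0.02633263  0.084     ]
[-0.03263866 -0.0478061   0.084     ] [-0.0329149  -0.04729505  0.038     ]<stdin>:3: RuntimeWarning: invalid value encountered in cast
```

View pics/d.png

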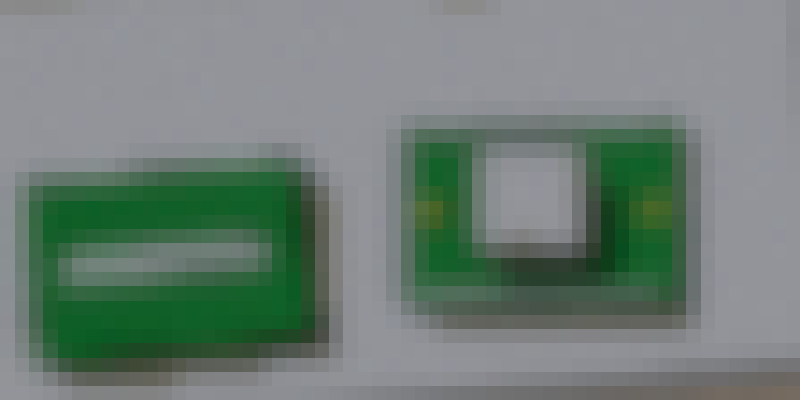

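The picture shows the clamp's white grip at crop (530,195), i.e. full-image pixel (227,213), square to the world axes. The dam's near edge is about 50 mm to its left. I'll half-close before descending.

```bash
python3 -m crank '[{"dp":[0.2,-0.9,0],"angular":[0,0,-0.5]},{"dp":[0.25,-0.95,-0.3],"angular":[0,0,-0.5]},{"dp":[0.25,-0.95,-0.6],"angular":[0,0,-0.5]},{"dp":[0.25,-0.95,-0.6],"angular":[0,0,-0.5]},{"dp":[0.25,-0.95,-0.6],"angular":[0,0,-0.5]},{"dp":[0.25,-0.95,-0.6],"angular":[0,0,-0.5]},{"dp":[0.3,-0.95,-0.6],"angular":[0,0,-0.4]},{"dp":[0.3,-0.8,-0.5],"angular":[0,0,0]},{"dp":[0,0,0],"angular":[0,0,0]},{"dp":[0,0,0],"angular":[0,0,0]}]' 0.35
python3 -c "
from h import *; togo([.509,-.0246,.062],0)"
```

```text
t: 15.75
tcp_pos: [0.5144, -0.0259, 0.1898]
tool_rot: [0.001, 1.0, 0.0, -0.0]
force: [-1.1, -0.4, 0.3]
finger_gap: 0.652
gripper_force: 0.0
t 15.75 togo [-0.18  0.04 -4.26] rot [-0.  -0.   0.1] gap 0.65 F [-1.1 -0.4  0.3]
```

```bash
python3 -m crank '[{"dp":[-0.18,0.04,-0.5],"angular":[0,0,0]},{"dp":[0,0,-0.8],"angular":[0,0,0]},{"dp":[0,0,-0.8],"angular":[0,0,0]},{"dp":[0,0,-0.8],"angular":[0,0,0]},{"dp":[0,0,-0.7],"angular":[0,0,0]},{"dp":[0,0,-0.6],"angular":[0,0,0]},{"dp":[0,0,0],"angular":[0,0,0]}]'
python3 -m crank '[{"dp":[0,0,0],"angular":[0,0,0]},{"dp":[0,0,0],"angular":[0,0,0]},{"dp":[0,0,0],"angular":[0,0,0]},{"dp":[0,0,0],"angular":[0,0,0]},{"dp":[0,0,0],"angular":[0,0,0]},{"dp":[0,0,0],"angular":[0,0,0]},{"dp":[0,0,0],"angular":[0,0,0]},{"dp":[0,0,0],"angular":[0,0,0]}]' 1 50
python3 -c "
from h import *; togo([.509,-.0246,.062],0)"
```

```text
t: 16.45
tcp_pos: [0.5074, -0.0228, 0.0632]
tool_rot: [-0.001, 1.0, 0.001, -0.002]
force: [0.0, 0.4, 0.3]
finger_gap: 0.651
gripper_force: 0.0
t: 17.25
tcp_pos: [0.5093, -0.024, 0.0656]
tool_rot: [0.0, 1.0, -0.0, 0.001]
force: [0.5, 2.4, 6.5]
finger_gap: 0.301
gripper_force: 52.5
t 17.25 togo [-0.01 -0.02 -0.12] rot [0.  0.2 0. ] gap 0.3 F [0.5 2.4 6.5]
```

```bash
python3 -m crank '[{"dp":[0,0,0.3],"angular":[0,0,0]},{"dp":[0,0,0.6],"angular":[0,0,0]},{"dp":[0,0,0.7],"angular":[0,0,0]},{"dp":[0,0,0.7],"angular":[0,0,0]},{"dp":[0,0,0.7],"angular":[0,0,0]},{"dp":[0,0,0.7],"angular":[0,0,0]},{"dp":[0,0,0.6],"angular":[0,0,0]},{"dp":[0,0,0.3],"angular":[0,0,0]},{"dp":[0,0,0],"angular":[0,0,0]},{"dp":[0,0,0],"angular":[0,0,0]},{"dp":[0,0,0],"angular":[0,0,0]}]'
python3 -m crank '[{"dp":[0.05,-0.4,0],"angular":[0,0,0]},{"dp":[0.08,-0.7,0],"angular":[0,0,-1]},{"dp":[0.08,-0.7,0],"angular":[0,0,-1]},{"dp":[0.08,-0.7,0],"angular":[0,0,-1]},{"dp":[0.08,-0.7,0],"angular":[0,0,-1]},{"dp":[0.08,-0.7,0],"angular":[0,0,-1]},{"dp":[0.08,-0.7,0],"angular":[0,0,-1]},{"dp":[0.08,-0.7,0],"angular":[0,0,-1]},{"dp":[0.08,-0.7,0],"angular":[0,0,-1]},{"dp":[0.08,-0.7,0],"angular":[0,0,-1]},{"dp":[0.08,-0.7,0],"angular":[0,0,-1]},{"dp":[0.08,-0.7,0],"angular":[0,0,-1]},{"dp":[0.08,-0.7,0],"angular":[0,0,-1]},{"dp":[0.08,-0.7,0],"angular":[0,0,-1]},{"dp":[0,-0.5,0],"angular":[0,0,0]},{"dp":[0,-0.2,0],"angular":[0,0,0]},{"dp":[0,0,0],"angular":[0,0,0]}]'
python3 - <<'E'
from h import *
togo([.541,-.329,.0615],-13)
s=snap('top'); t=snap('scene')
cv2.imwrite('pics/e.png',np.hstack([cv2.resize(s['image'][130:290,150:350],(400,320)),cv2.resize(t['image'][90:290,150:400],(400,320))]))
E
```

```text
t: 18.35
tcp_pos: [0.5074, -0.0239, 0.2014]
tool_rot: [0.0, 1.0, 0.0, -0.001]
force: [0.2, 0.1, -2.7]
finger_gap: 0.295
gripper_force: 51.3
t: 20.05
tcp_pos: [0.5407, -0.3308, 0.2021]
tool_rot: [0.114, 0.993, 0.0, -0.0]
force: [0.0, -0.3, -2.9]
finger_gap: 0.292
gripper_force: 51.2
t 20.05 togo [ 0.01  0.06 -4.69] rot [-0.  -0.   0.1] gap 0.29 F [ 0.  -0.3 -2.9]
```

View pics/e.png

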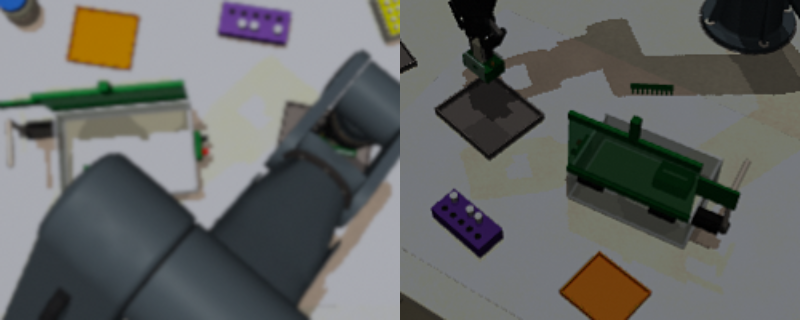

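The clamp hangs level over the grey tray (scene crop (485,65)), the flap and stay are up, and the dam is still in the tank. Lowering.

```bash
python3 -m crank '[{"dp":[0,0.05,-0.4],"angular":[0,0,0]},{"dp":[0,0,-0.7],"angular":[0,0,0]},{"dp":[0,0,-0.7],"angular":[0,0,0]},{"dp":[0,0,-0.7],"angular":[0,0,0]},{"dp":[0,0,-0.7],"angular":[0,0,0]},{"dp":[0,0,-0.6],"angular":[0,0,0]},{"dp":[0,0,-0.4],"angular":[0,0,0]},{"dp":[0,0,-0.2],"angular":[0,0,0]},{"dp":[0,0,0],"angular":[0,0,0]},{"dp":[0,0,0],"angular":[0,0,0]}]'
python3 -m crank '[{"dp":[0,0,-0.1],"angular":[0,0,0]},{"dp":[0,0,-0.1],"angular":[0,0,0]},{"dp":[0,0,0],"angular":[0,0,0]},{"dp":[0,0,0],"angular":[0,0,0]}]'
python3 -c "
from h import *; togo([.541,-.329,.0615],-13)"
```

```text
t: 21.15
tcp_pos: [0.5415, -0.3287, 0.071]
tool_rot: [0.113, 0.994, -0.0, 0.001]
force: [-0.3, -0.2, -2.1]
finger_gap: 0.297
gripper_force: 51.4
t: 21.55
tcp_pos: [0.541, -0.3286, 0.0645]
tool_rot: [0.113, 0.994, -0.0, 0.0]
force: [0.2, -0.3, -2.1]
finger_gap: 0.297
gripper_force: 51.4
t 21.55 togo [-0.   -0.01 -0.1 ] rot [0. 0. 0.] gap 0.3 F [ 0.2 -0.3 -2.1]
```

```bash
python3 -m crank '[{"dp":[0,0,-0.08],"angular":[0,0,0]},{"dp":[0,0,0],"angular":[0,0,0]},{"dp":[0,0,0],"angular":[0,0,0]}]'
python3 -m crank '[{"dp":[0,0,-0.05],"angular":[0,0,0]},{"dp":[0,0,0],"angular":[0,0,0]},{"dp":[0,0,0],"angular":[0,0,0]}]'
```

```text
t: 21.85
tcp_pos: [0.541, -0.3285, 0.0619]
tool_rot: [0.113, 0.994, 0.0, -0.0]
force: [-0.7, 0.3, -2.4]
finger_gap: 0.299
gripper_force: 51.4
t: 22.15
tcp_pos: [0.5411, -0.3287, 0.0617]
tool_rot: [0.113, 0.994, -0.0, 0.0]
force: [-1.8, 0.5, 5.8]
finger_gap: 0.295
gripper_force: 52.4
```

Contact made (force now up). Release and retreat.

```bash
python3 -m crank '[{"dp":[0,0,0],"angular":[0,0,0]},{"dp":[0,0,0],"angular":[0,0,0]},{"dp":[0,0,0],"angular":[0,0,0]},{"dp":[0,0,0],"angular":[0,0,0]},{"dp":[0,0,0],"angular":[0,0,0]}]' 0.4
python3 -m crank '[{"dp":[0,0,0.4],"angular":[0,0,0]},{"dp":[0,0,0.8],"angular":[0,0,0]},{"dp":[0,0,1],"angular":[0,0,0]},{"dp":[0,0,1],"angular":[0,0,0]},{"dp":[0,0,1],"angular":[0,0,0]},{"dp":[0,0,1],"angular":[0,0,0]},{"dp":[-1,0,0.5],"angular":[0,0,0]},{"dp":[-1,0,0],"angular":[0,0,0]},{"dp":[-1,0,0],"angular":[0,0,0]},{"dp":[0,0,0],"angular":[0,0,0]},{"dp":[0,0,0],"angular":[0,0,0]}]'
python3 - <<'E'
from h import *
s=snap('top'); t=snap('scene')
cv2.imwrite('pics/f.png',np.hstack([cv2.resize(s['image'][130:290,150:350],(400,320)),cv2.resize(t['image'][90:290,150:400],(400,320))]))
W=pts(t)
with np.errstate(invalid='ignore'):
    m=(abs(W[...,0]-.54)<.06)&(abs(W[...,1]+.33)<.06)&(W[...,2]>.07)&(W[...,2]<.1)
print(m.sum(),W[m].mean(0),W[m].max(0))
E
```

```text
t: 22.65
tcp_pos: [0.541, -0.3285, 0.0603]
tool_rot: [0.113, 0.994, 0.0, -0.0]
force: [0.6, 0.1, 0.2]
finger_gap: 0.595
gripper_force: 0.0
t: 23.75
tcp_pos: [0.451, -0.3289, 0.2326]
tool_rot: [0.114, 0.993, -0.001, 0.001]
force: [-0.0, -0.7, 0.5]
finger_gap: 0.595
gripper_force: 0.0
62 [ 0.54324089 -0.32400431  0.07732164] [ 0.55622721 -0.30876336  0.08431574]
```

View pics/f.png

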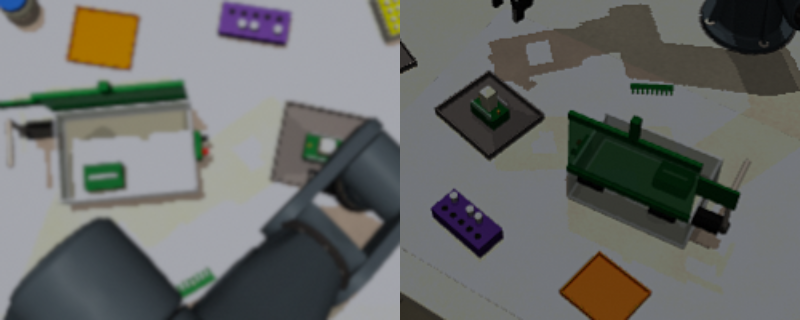

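The clamp stands upright in the middle of the tray (scene crop (488,105)). The flap and stay are up, and the dam hasn't moved (top crop (105,177)).

```bash
python3 -c "
from station import order; print(order.sign_off())"
```

```text
the job is handed in; nothing more can be done
None
```

I handed the job in at about 24 s of the 67 s allowed; the last pictures show the flap open and propped by the upright stay, the clamp upright in the middle of the large grey drip tray, and the plain block where it was, but the sign-off gave no verdict.

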